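# Put the tidy-up tune on the yard radio

### The job

The tidy-up tune is playing on the desk loudspeaker and has to go out over the yard radio: gently take the radio microphone with the orange talk key out of its charger, gripping it across its sides so that your grip squeezes the key, and hold it up in the air, upright, with its front facing the middle of the loudspeaker's round grille, about 4 cm from it and not touching it. Stay on air like that, with the talk key fully in, for three seconds, and finish while still holding the microphone there with the key in. Leave the blue-keyed microphone alone, and the loudspeaker and the other desk things where they stand.

Things in the scene. Friction and masses are not known exactly. Their poses are not given: they have to be found in the camera images.
- yard_mic_centre (a point): the microphone to use: black box 56 wide (y) x 34 thick (x) x 100 mm high (z), 120 to 225 g, ORANGE talk key, top button and back label; upright in one of two like chargers. Point: centre of the box, 62 mm above the desk at the start. -x out of its front (grey panel, slots), +x out of the back (belt clip), +y to the key's side. Bears at most 30 N from each finger; 10 to 15 N is right
- yard_key (a joint): travel of the orange talk key in m: 0 out, 0.004 fully in. Spring: starts at 3.6 N, fully in at 7.2 N. Key on the +y side, 14 mm wide (x), 32 mm high, its middle 16 mm above the microphone's centre; stands 6 mm off the casing when out, 2 mm when in, so casing plus key measure 62 mm across, 58 mm when in. Moves straight into the side; springs out if let go
- yard_key_face (a point): middle of the outer face of the orange talk key; moves with the key; y points out of the key
- charger_a: black charger holding the orange-keyed microphone, fixed to the desk: foot 80 (x) x 96 (y) x 12 mm, pocket floor at 12 mm, pocket walls end 38 mm above the desk (the microphone's lowest 26 mm is inside, 2 mm play; it lifts straight out). Origin: centre of the underside; -x is the front; same heading as the microphone
- speaker_grille (a point): the loudspeaker: loose wooden box 112 wide (y) x 100 deep (x) x 160 mm high, black front with a round grey grille 92 mm across. Point: middle of the grille on the front face, 100 mm above the desk; -x straight out of the front, y along the front, z up. Stands on the right of the desk, front looking roughly to the robot's left (world +y)
- hall_mic_centre (a point): the other microphone, same size and shape but with a BLUE talk key, button and label, in the other charger (charger_b): leave alone. Centre of the box; axes as for the orange one
- tape_dispenser: blue tape dispenser, 150 (x) x 64 x 96 mm high: leave alone. Origin at underside's centre
- stapler: red and black stapler, 135 (x) x 32 x 51 mm high: leave alone. Origin at underside's centre
- calculator: flat white desk calculator, 150 (x) x 105 (y) x 20 mm high: leave alone. Origin at underside's centre
- pen_mug: white mug, 80 mm across, 92 mm high, empty, handle at +y: leave alone. Origin at underside's centre
- flask: red drinking flask, 64 mm across, 175 mm high: leave alone. Origin at underside's centre
- stamp: wooden rubber stamp standing on its foot, 62 (x) x 26 x 76 mm high: leave alone. Origin at underside's centre
There are look-alikes about, which are no part of the job. Leave any pink look-alike of the part that bears yard_mic_centre alone. What is shaped like the charger_a but white is not meant.

How it is judged:
On the way, in this order (a step that is already met when the one before it is completed fails the run):
1. the orange-keyed microphone is lifted clear of its charger in the gripper (z of yard_mic_centre in the frame of charger_a above 0.095 m and contact force between yard_mic and the fingers above 1 N and contact force between yard_mic and charger_a below 0.05 N), for 0.2 s.
2. held in front of the loudspeaker, facing it, with the talk key fully in, for 2.5 seconds (value of joint yard_key above 0.003 m and x of speaker_grille in the frame of yard_mic_centre between -0.087 and -0.032 m and y of speaker_grille in the frame of yard_mic_centre between -0.03 and 0.03 m and z of speaker_grille in the frame of yard_mic_centre between -0.03 and 0.03 m and angle between the x axis of yard_mic_centre and the x axis of speaker_grille, either way round below 0.35 rad and angle between yard_mic_centre's own z axis and vertical below 0.25 rad and contact force between yard_mic and the fingers above 4 N and contact force between yard_mic and speaker below 0.05 N and linear speed of yard_mic below 0.03 m/s), for 2.5 s.
At the end, for the whole second after the job is handed in: Still held: talk key at least 3 of 4 mm in; front 15 to 70 mm from the loudspeaker's front and facing it within 20 deg; grille's middle within 30 mm sideways and in height of the microphone's middle; upright within 14 deg, at rest, not touching the loudspeaker (all of step 2); the arm keeps its last pose, push and grip.
It fails at once if the microphone or its key is squeezed harder than it bears (contact force between yard_mic and the fingers above 60 N).
It fails at once if the loudspeaker is pushed or tipped (distance of speaker_grille from where it was at the start of the episode above 0.012 m).
It fails at once if the blue-keyed microphone is disturbed (distance of hall_mic_centre from where it was at the start of the episode above 0.012 m or contact force between the fingers and hall_mic above 2 N).
It fails at once if a bystander on the desk is moved (distance of any of tape_dispenser, stapler, calculator, pen_mug, flask, stamp from where it was at the start of the episode above 0.015 m).
It also fails if it takes over 43 s, if anything falls off the work surface, if the arm or the gripper's body presses on something with over 40 N, if the wrist force passes 120 N, or if a joint passes its speed limit or range.

### The arm

A 6-joint arm with a two-finger parallel gripper is mounted at the origin on the work surface. World frame = base frame: x ahead of the robot, y to its left, z up, the work surface at z = 0. Lengths are in m, angles in rad, forces in N, time in s.
With the tool pointing down it reaches from about 0.325 to 0.925 m from the base axis. Payload 3.1 kg.
Tool frame: the origin (TCP) lies midway between the tips of the shut fingers; the grasp point (between the pads) lies 19 mm behind it; z points along the fingers, y is the direction in which the jaws open and shut (so a half turn about z gives the same grasp; the last joint's range is limited). The gripper opens to 85 mm and grips with 20 to 120 N. Pads are 22 mm wide; open, the fingers measure 114 mm over their backs; the gripper's body (76 mm by 85 mm) begins 54 mm behind the grasp point. The pads swing forward as they close: fully open they stand 13 mm farther back than shut.
Start: joints at [-1.339, 0.217, 1.613, -0, 1.311, -0.112], TCP at [0.211, -0.588, 0.231] pointing down, gripper open.
Joint ranges: [-2.75, 2.75], [-0.78, 2.1], [0.31, 2.55], [-1.13, 4.27], [0.13, 2.63], [-2.58, 2.58]. Speed limits (rad/s): [2.79, 2.79, 3.14, 3.14, 3.14, 3.14].

### API

Orientations are given as a unit quaternion [x, y, z, w].
In Python, from rig import get_state, grab_frame, camera_info, close_job gives the robot as it stands.
- The arm moves only by the tool carry_out, never from a script. Its argument "deltas" is a list of rows, each a list of 4 numbers: the shift along the tool's x, y, z in units of 25 mm (1.0 is 25 mm), then the turn about the tool's z in units of 5 degrees (1.0 is 5 degrees). A call has 1 to 20 rows; each row shifts and turns the commanded pose from where the row before left it, along the tool's axes as they then stand; what a row does not reach is not made up. A row lasts 1/12 s, in which the tool goes at most 41.7 mm and 7.16 degrees, less where a joint would pass 70% of its speed; a pose out of reach is approached as far as the arm can. A call is refused whole if a number of a shift passes 1 or a number of a turn 1, either way. A call with a gripper value outside its range is refused whole. "grip" is the closure, from 0 (fully open) to 1 (shut), set as the call begins (left out, the last holds). The fingers move at their own pace and stop on an object; "force" is the grip in N (left out, the last holds). Time passes only in rows, so rows that do not move let the fingers close. It gives the time, the measured TCP pose, the force and the opening at its end, in the units of the state.
- get_state(): the state, without advancing time (a new reading comes with each control period).
- grab_frame(name): name is "scene" or "top"; returns the picture (400x640x3 uint8, blue, green, red); there is no depth.
- camera_info(name): a dict with "intrinsics" (3x3 intrinsics, pixels), "R" (3x3) and "t" (3): a world point X has camera coordinates R X + t. Camera axes: x right, y down, z forward; pixel columns grow to the right and rows downward; lengths in m; the calibration is good to about 2 mm. A picture is of the moment at which its call begins. camera_info takes no time and is no camera call.
- close_job(): hands the job in, once; it reports no verdict.
The state is a dict: "clock": time; "joint_positions": joint angles; "qd": joint speeds; "effort": joint torques, N m; "ee_pos": TCP position; "orientation": TCP orientation; "ft_force": force on the tool from outside, world axes, zero at the start; "wrist_torque": the same for the moment, N m; "width": finger opening in m.
Only numpy, scipy, OpenCV 4.12 (cv2) and the standard library are available. Lean on these libraries where they do the work, as an engineer would, in place of code of your own. Each camera call takes 0.05 s, during which the arm holds its last target.

## Working session

There is one attempt and no reset: what is moved stays moved. The work goes in short steps, Python scripts to look and compute and a tool call to move; the robot and the scene stay as the last step left them, time stands still between calls to the robot, and variables do not carry over. Pictures are saved under pics/ and viewed, and the job is handed in when it is done.

Besides the shell and the picture viewer there is one more tool, called after "Call:" as a command line: name --pt "numbers of a row" for each row, then --argument value for the rest. carry_out: Moves the arm, as the interface text tells. Its arguments: {"type":"object","properties":{"deltas":{"type":"array"},"grip":{"type":"number"},"force":{"type":"number"}},"required":["deltas"]}

```bash
mkdir -p pics; ls
python3 - <<'E'
from rig import *
import cv2
print(get_state())
for n in("scene","top"):
    cv2.imwrite(f"pics/{n}0.png",grab_frame(n)); print(n,camera_info(n))
E
```

```text
pics
{'clock': 0.0, 'joint_positions': array([-1.33921380e+00,  2.17766242e-01,  1.61492894e+00, -3.96779330e-05,
        1.31131588e+00, -1.12214841e-01]), 'qd': array([ 0.00054441,  0.0014432 , -0.00010669, -0.00145807,  0.00275361,
       -0.00161778]), 'effort': array([ 5.32978702e-04, -3.96845305e+01, -3.03853905e+01, -6.00415547e-05,
        9.82931902e-03,  8.31142387e-06]), 'ee_pos': array([ 0.21047693, -0.58762167,  0.2299635 ]), 'orientation': array([ 9.85260172e-01,  1.71058268e-01, -9.12618064e-05, -1.20591060e-03]), 'ft_force': array([-0.1657557 , -0.34418007, -1.09014737]), 'wrist_torque': array([-0.01082941,  0.02333265, -0.00540184]), 'width': 0.08560576973788353}
scene {'intrinsics': array([[399.43445921,   0.        , 315.78154315],
       [  0.        , 399.43445921, 198.11174498],
       [  0.        ,   0.        ,   1.        ]]), 'R': array([[-0.28336401,  0.95898109,  0.0077532 ],
       [ 0.79237899,  0.2386745 , -0.56140005],
       [-0.54022252, -0.1529371 , -0.82750823]]), 't': array([ 0.22762094, -0.36424711,  1.31153463])}
top {'intrinsics': array([[516.45391865,   0.        , 315.73932541],
       [  0.        , 516.45391865, 203.20198564],
       [  0.        ,   0.        ,   1.        ]]), 'R': array([[-0.02154469, -0.99974469, -0.00681089],
       [-0.99309939,  0.02218602, -0.11515805],
       [ 0.11527976,  0.00428285, -0.99332383]]), 't': array([-0.05806177,  0.56718119,  1.43621095])}
```

View pics/scene0.png

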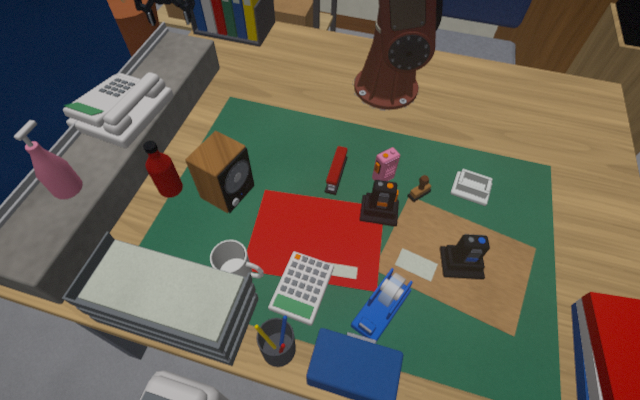

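View pics/top0.png

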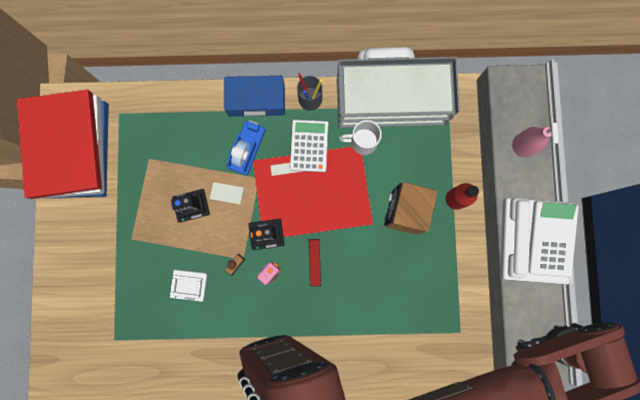

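Scene: the orange mic sits near (380,195) and the speaker near (225,175). Top: orange mic near (266,234), speaker near (410,208), blue mic near (190,205). I'll zoom in.

Run:
```python
import cv2,numpy as np
s=cv2.imread("pics/scene0.png");t=cv2.imread("pics/top0.png")
def z(im,x0,y0,w,h,k): return cv2.resize(im[y0:y0+h,x0:x0+w],None,fx=k,fy=k,interpolation=cv2.INTER_CUBIC)
a=z(t,235,205,60,55,6);b=z(t,375,170,70,70,6)[:330]
cv2.imwrite("pics/zt.png",np.hstack([a,z(t,375,175,70,55,6)]))
cv2.imwrite("pics/zs.png",np.hstack([z(s,345,140,70,90,6),z(s,185,130,62,90,6)]))
```

```text
(no output)
```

View pics/zt.png

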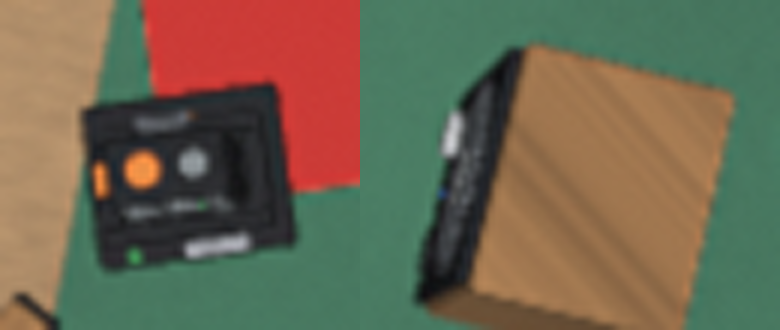

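View pics/zs.png

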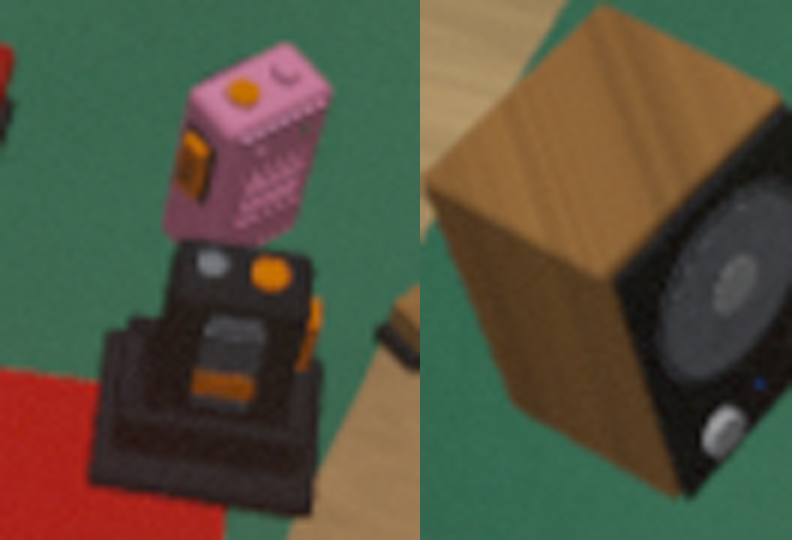

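```bash
cat > h.py <<'E'
import numpy as np, cv2
from rig import *
from scipy.optimize import least_squares
C={n:camera_info(n) for n in("scene","top")}
def proj(n,X):
    c=C[n]; p=np.atleast_2d(X)@c["R"].T+c["t"]; q=p@c["intrinsics"].T; return q[:,:2]/q[:,2:]
def at(n,uv,z):
    c=C[n]; d=c["R"].T@np.linalg.inv(c["intrinsics"])@np.array([*uv,1.]); o=-c["R"].T@c["t"]
    return o+d*(z-o[2])/d[2]
def uz(u,v,x0,y0,k=6): return ((u+.5)/k-.5+x0,(v+.5)/k-.5+y0)
def fit(obs,x0):
    # obs: (cam, local xyz, uv); pose x,y,yaw at z=0
    def W(p,l): c,s=np.cos(p[2]),np.sin(p[2]); return np.array([p[0]+c*l[0]-s*l[1],p[1]+s*l[0]+c*l[1],l[2]])
    f=lambda p:np.concatenate([proj(n,W(p,l))[0]-uv for n,l,uv in obs])
    r=least_squares(f,x0,loss='soft_l1'); return r.x,f(r.x).reshape(-1,2)
E
python3 - <<'E'
from h import *
T=lambda u,v:uz(u,v,235,205); S=lambda u,v:uz(u,v,345,140)
ch=[("top",(.04,.048,.012),T(83,107)),("top",(.04,-.048,.012),T(275,85)),("top",(-.04,-.048,.012),T(297,243)),("top",(-.04,.048,.012),T(105,268)),
("scene",(.04,.048,.012),S(315,485)),("scene",(.04,-.048,.012),S(95,462))]
p0=at("top",T(190,175),.03); print(p0)
p,r=fit(ch,[p0[0],p0[1],0]);print("charger",p,np.degrees(p[2]));print(r.round(1))
for sel in(ch[:4],):
    p2,_=fit(sel,p);print("top only",p2)
# mic itself: key in top, buttons
print("key top?",at("top",T(100,180),.094)); print("orange btn",at("top",T(142,170),.114),"grey",at("top",T(193,162),.114))
print("scene btn",at("scene",S(270,273),.114),"grey",at("scene",S(212,262),.114))
T=lambda u,v:uz(u-360,v,375,175); S=lambda u,v:uz(u-420,v,185,130)
sp=[("top",(0,-.056,.16),T(522,45)),("top",(0,.056,.16),T(472,287)),("top",(.1,-.056,.16),T(735,95)),
("scene",(0,.056,.16),S(778,100)),("scene",(0,.056,.16),S(778,100)),("scene",(.1,.056,.16),S(605,5)),("scene",(0,-.056,.16),S(610,280)),("scene",(.1,-.056,.16),S(430,185)),("scene",(0,-.056,0),S(685,497))]
del sp[4]
# front faces world +y: -x ->+y => yaw about -90: local y -> world +x
sp=[(n,(l[0],-l[1] if n=="top" else l[1],l[2]),uv) for n,l,uv in sp]
for flip in(1,-1):
    s2=[(n,(l[0],l[1]*flip,l[2]),uv) for n,l,uv in sp]
    q0=at("top",T(500,160),.1)
    q,r=fit(s2,[q0[0],q0[1],-1.57]);print("spk",flip,q,np.degrees(q[2]));print(r.round(1))
E
```

```text
[0.48214529 0.07148964 0.03      ]
charger [0.48042822 0.07415024 0.12511752] 7.168705773908976
[[-0.9  1. ]
 [ 0.2 -0.2]
 [ 0.4  1. ]
 [-0.9  1.8]
 [-0.3  4.2]
 [-1.7  2.6]]
top only [0.48309054 0.07334353 0.11164187]
key top? [0.47702807 0.10565036 0.094     ]
orange btn [0.47991296 0.08430966 0.114     ] grey [0.48297486 0.06157165 0.114     ]
scene btn [0.47591844 0.08482886 0.114     ] grey [0.47724046 0.06178826 0.114     ]
spk 1 [ 0.54721913 -0.30274653 -1.35504436] -77.63832263963639
[[ -1.9  -0.2]
 [ 17.4   1.2]
 [ -0.3 -17.5]
 [-26.5  31.2]
 [-41.5  44.3]
 [ 11.2 -35.9]
 [  0.2 -22.5]
 [  9.  -32.2]]
spk -1 [ 0.54597408 -0.28272013 -1.75767957] -100.70762091868168
[[ -7.4  42.5]
 [  7.3 -40.2]
 [ -4.4  40.5]
 [ -0.1  -2.5]
 [ -5.7  -0.8]
 [  0.7   0.6]
 [ -5.1   0.5]
 [  0.4   2. ]]
```

```bash
cat >> h.py <<'E'
def tri(a,b):
    A=[]
    for n,uv in(("top",a),("scene",b)):
        P=C[n]["intrinsics"]@np.c_[C[n]["R"],C[n]["t"]]
        A+= [uv[0]*P[2]-P[0],uv[1]*P[2]-P[1]]
    v=np.linalg.svd(np.array(A))[2][-1]; X=v[:3]/v[3]
    return X,proj("top",X)[0]-a,proj("scene",X)[0]-b
E
python3 - <<'E'
from h import *
def blob(n,box,lo,hi):
    im=cv2.imread(f"pics/{n}0.png");x0,y0,x1,y1=box
    h=cv2.cvtColor(im[y0:y1,x0:x1],cv2.COLOR_BGR2HSV);m=cv2.inRange(h,lo,hi)
    k,l,s,c=cv2.connectedComponentsWithStats(m)
    print(n,[(s[i][4],(c[i]+[x0,y0]).round(2).tolist()) for i in range(1,k) if s[i][4]>2])
blob("top",(245,215,290,255),(8,120,120),(25,255,255))
blob("scene",(360,178,405,215),(8,150,70),(25,255,255))
T=lambda u,v:uz(u,v,235,205); S=lambda u,v:uz(u,v,345,140)
for nm,a,b in(("orange",T(142,170),S(270,273)),("grey",T(193,162),S(212,262))): print(nm,*[x.round(4) for x in tri(a,b)])
T=lambda u,v:uz(u-360,v,375,175); S=lambda u,v:uz(u-420,v,185,130)
sp=[("top",(0,.056,.16),T(522,45)),("top",(0,-.056,.16),T(472,287)),("top",(.1,.056,.16),T(735,95)),
("scene",(0,-.056,.16),S(778,100)),("scene",(.1,-.056,.16),S(605,5)),("scene",(0,.056,.16),S(610,280)),("scene",(.1,.056,.16),S(430,185)),("scene",(0,.056,0),S(685,497)),("scene",(0,0,.1),S(737,287))]
q,r=fit(sp,[.5,-.25,-1.57]);print("spk",q,np.degrees(q[2]));print(r.round(1))
q,r=fit(sp[:3],q);print("spk top",q,np.degrees(q[2]));print(r.round(1))
q,r=fit(sp[3:],q);print("spk scene",q,np.degrees(q[2]));print(r.round(1))
E
```

```text
top [(np.int32(30), [258.33, 232.8]), (np.int32(11), [251.45, 234.73])]
scene [(np.int32(36), [389.72, 185.19]), (np.int32(25), [396.16, 195.8]), (np.int32(43), [381.79, 203.88])]
orange [0.4796 0.0841 0.1187] [-0.1384  0.0174] [-0.2599 -0.0221]
grey [0.4825 0.0613 0.1207] [-0.1369  0.0197] [-0.2579 -0.0211]
spk [ 0.54909189 -0.27812777 -1.83780004] -105.29818564688857
[[-1.1 -0.6]
 [-2.6  0.6]
 [ 0.9  0.2]
 [ 2.7 -0.4]
 [-1.  -0.9]
 [ 0.4  1.4]
 [-3.1 -1.1]
 [ 0.1  2.6]
 [-1.1 -0.5]]
spk top [ 0.54822069 -0.28151138 -1.81646169] -104.07558870442513
[[-0.3 -0.4]
 [-0.8  1.1]
 [ 1.9 -0.4]]
spk scene [ 0.54926117 -0.27709185 -1.84640191] -105.79103673040392
[[ 3.3 -0.2]
 [-0.3 -0.9]
 [ 0.6  1.4]
 [-2.7 -1.3]
 [ 0.3  2.7]
 [-0.7 -0.3]]
```

Measured values:

| Thing | x | y | z | Yaw |
|---|---|---|---|---|
| Orange mic centre | 0.481 | 0.074 | – | ≈ 7.3° |
| Grille | 0.549 | -0.279 | 0.10 | ≈ -105° |

Two independent cues agree on the mic: the buttons and the key. Their triangulated height of 0.119 fits buttons on a mic whose top is at 0.112. I'll turn the tool and move over the mic.

Call:
carry_out --pt "0 0 0 0.83" --pt "0 0 0 0.83" --pt "0 0 0 0.83" --pt "0.5 -0.89 0 0" --pt "0.5 -0.89 0 0" --pt "0.5 -0.89 0 0" --pt "0.5 -0.89 0 0" --pt "0.5 -0.89 0 0" --pt "0.5 -0.89 0 0" --pt "0.5 -0.89 0 0" --pt "0.5 -0.89 0 0" --pt "0.5 -0.89 0 0" --pt "0.5 -0.89 0 0" --pt "0.5 -0.89 0 0" --pt "0.5 -0.89 0 0" --pt "0.5 -0.89 0 0" --pt "0.5 -0.89 0 0" --pt "0.5 -0.89 0 0" --pt "0.5 -0.89 0 0" --pt "0.5 -0.89 0 0" --grip 0 --force 20

```text
clock: 1.77
ee_pos: [0.3737, -0.1849, 0.2309]
orientation: [0.998, 0.063, -0.0, -0.0]
ft_force: [0.6, 0.9, -0.5]
width: 0.0854
```

Call:
carry_out --pt "0.5 -0.89 0 0" --pt "0.5 -0.89 0 0" --pt "0.5 -0.89 0 0" --pt "0.5 -0.89 0 0" --pt "0.5 -0.89 0 0" --pt "0.5 -0.89 0 0" --pt "0.5 -0.89 0 0" --pt "0.5 -0.89 0 0" --pt "0.5 -0.89 0 0" --pt "0.5 -0.89 0 0" --pt "0 0 0 0" --pt "0 0 0 0" --pt "0 0 0 0"

```text
clock: 2.85
ee_pos: [0.4691, 0.0498, 0.2308]
orientation: [0.998, 0.063, -0.001, 0.0]
ft_force: [0.3, 0.2, 0.4]
width: 0.0855
```

```bash
cat >> h.py <<'E'
def go(tgt,yaw):
    s=get_state(); from scipy.spatial.transform import Rotation as Ro
    R=Ro.from_quat(s["orientation"]).as_matrix(); y=np.arctan2(R[1,0],R[0,0])
    dy=-(np.degrees(yaw-y)+180)%360-180 if 0 else -np.degrees(yaw-y)
    print("t",s["clock"],"pos",s["ee_pos"].round(4),"yaw",np.degrees(y).round(2),"tilt",R[2,2].round(4),"w",s["width"],"F",s["ft_force"].round(2),"j",s["joint_positions"].round(2))
    print("units now-frame",(R.T@(np.array(tgt)-s["ee_pos"])/.025).round(2),"turn",round(dy/5,2), "new-frame", (np.array([[np.cos(yaw),np.sin(yaw),0],[np.sin(yaw),-np.cos(yaw),0],[0,0,-1]])@(np.array(tgt)-s["ee_pos"])/.025).round(2))
E
python3 - <<'E'
from h import *
for n in("scene","top"): cv2.imwrite(f"pics/{n}1.png",grab_frame(n))
go([.4807,.0755,.056],np.radians(7.3))
s=cv2.imread("pics/scene1.png")[120:240,310:450];t=cv2.imread("pics/top1.png")[170:290,200:340]
cv2.imwrite("pics/v1.png",cv2.resize(np.hstack([s,t]),None,fx=2.8,fy=2.8,interpolation=cv2.INTER_CUBIC))
E
```

```text
t 2.95 pos [0.4692 0.0493 0.231 ] yaw 7.19 tilt -1.0 w 0.08543517497286275 F [-0.42 -0.49  0.99] j [-0.04 -0.12  1.96 -0.    1.3   1.4 ]
units now-frame [ 0.59 -0.98  7.  ] turn -0.02 new-frame [ 0.59 -0.98  7.  ]
```

View pics/v1.png

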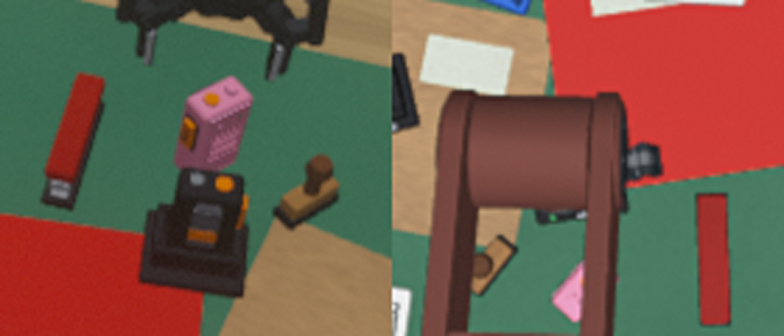

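The open jaws are over the desk with the mic beyond them, as planned. I'll align laterally, lower part of the way and check again.

Call:
carry_out --pt "0.3 -0.5 0 0" --pt "0.29 -0.48 0 0" --pt "0 0 0.8 0" --pt "0 0 0.8 0" --pt "0 0 0.8 0" --pt "0 0 0.8 0" --pt "0 0 0.4 0" --pt "0 0 0 0" --pt "0 0 0 0"

```text
clock: 3.7
ee_pos: [0.481, 0.0757, 0.1412]
orientation: [0.998, 0.063, -0.0, 0.0]
ft_force: [-0.0, -0.3, 0.9]
width: 0.0855
```

Run:
```python
from h import *
cv2.imwrite("pics/s2.png",grab_frame("scene"))
go([.4807,.0755,.055],np.radians(7.3))
s=cv2.imread("pics/s2.png")[120:240,310:450]
cv2.imwrite("pics/v2.png",cv2.resize(s,None,fx=5,fy=5,interpolation=cv2.INTER_CUBIC))
```

```text
t 3.75 pos [0.4819 0.0758 0.1422] yaw 7.2 tilt -1.0 w 0.08539706827264663 F [-0.31  0.33  0.31] j [ 0.01  0.02  2.01 -0.    1.11  1.46]
units now-frame [-0.05  0.01  3.49] turn -0.02 new-frame [-0.05  0.01  3.49]
```

View pics/v2.png

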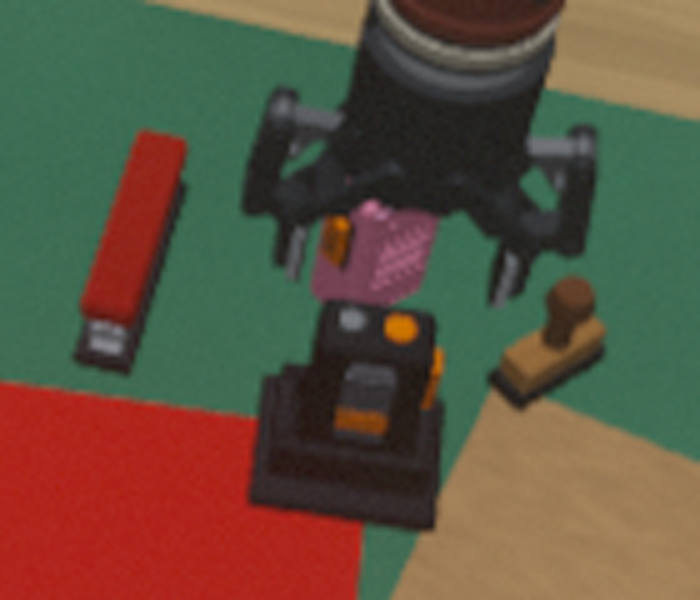

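Run:
```python
from h import *
for u in((290,277),(502,303)): print(at("scene",uz(*u,310,120,5),.155).round(4))
print(at("scene",uz(400,328,310,120,5),.118),at("scene",uz(352,318,310,120,5),.118))
```

```text
[0.4937 0.0306 0.155 ]
[0.4804 0.1258 0.155 ]
[0.47930573 0.08484754 0.118     ] [0.48009443 0.06198738 0.118     ]
```

Call:
carry_out --pt "0 0 0.7 0" --pt "0 0 0.7 0" --pt "0 0 0.7 0" --pt "0 0 0.7 0" --pt "0 0 0.6 0" --pt "0 0 0 0" --pt "0 0 0 0"

```text
clock: 4.33
ee_pos: [0.4818, 0.0762, 0.0571]
orientation: [0.998, 0.063, 0.0, 0.0]
ft_force: [-0.7, 0.4, 0.3]
width: 0.0855
```

Run:
```python
from h import *
cv2.imwrite("pics/s3.png",grab_frame("scene"))
go([.4807,.0755,.055],np.radians(7.3))
s=cv2.imread("pics/s3.png")[120:240,310:450]
cv2.imwrite("pics/v3.png",cv2.resize(s,None,fx=5,fy=5,interpolation=cv2.INTER_CUBIC))
```

```text
t 4.3833 pos [0.4826 0.0762 0.0578] yaw 7.24 tilt -1.0 w 0.08516387320544803 F [ 0.92 -0.8  -0.08] j [ 0.01  0.16  2.05 -0.    0.93  1.46]
units now-frame [-0.08  0.02  0.11] turn -0.01 new-frame [-0.08  0.02  0.11]
```

View pics/v3.png

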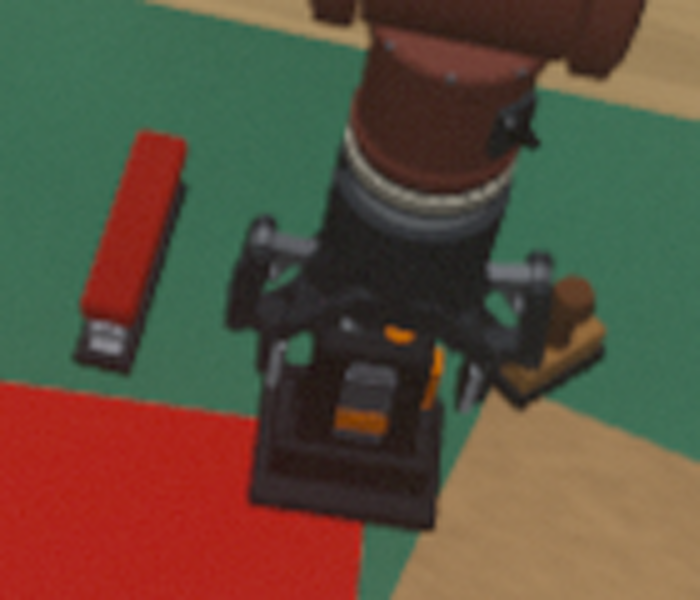

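The tips straddle the mic, with the orange key between them and the right finger. I'll fine-tune and close gently.

Call:
carry_out --pt "-0.06 0 0.1 0" --pt "0 0 0 0" --pt "0 0 0 0" --pt "0 0 0 0" --pt "0 0 0 0" --pt "0 0 0 0" --grip 0.25 --force 20

```text
clock: 4.88
ee_pos: [0.4807, 0.0762, 0.0547]
orientation: [0.998, 0.063, 0.001, -0.0]
ft_force: [-0.2, 0.6, 5.3]
width: 0.064
```

Call:
carry_out --pt "0 0 0 0" --pt "0 0 0 0" --pt "0 0 0 0" --pt "0 0 0 0" --pt "0 0 0 0" --pt "0 0 0 0" --pt "0 0 0 0" --pt "0 0 0 0" --grip 0.4

```text
clock: 5.55
ee_pos: [0.4814, 0.0758, 0.0555]
orientation: [0.998, 0.063, 0.001, 0.0]
ft_force: [-1.8, -1.0, 9.1]
width: 0.0587
```

Run:
```python
from h import *
go([.4807,.0755,.055],np.radians(7.3))
```

```text
t 5.55 pos [0.4814 0.0758 0.0555] yaw 7.26 tilt -1.0 w 0.05865703105337467 F [-1.76 -0.96  9.11] j [ 0.01  0.16  2.05 -0.    0.93  1.46]
units now-frame [-0.03  0.01  0.02] turn -0.01 new-frame [-0.03  0.01  0.02]
```

Call:
carry_out --pt "0 0 0 0" --pt "0 0 -0.1 0" --pt "0 0 -0.2 0" --pt "0 0 -0.3 0" --pt "0 0 -0.4 0" --pt "0 0 -0.5 0" --pt "0 0 -0.5 0" --pt "0 0 0 0" --pt "0 0 0 0" --pt "0 0 0 0" --grip 1

```text
clock: 6.38
ee_pos: [0.4793, 0.0761, 0.1035]
orientation: [0.998, 0.063, -0.0, 0.0]
ft_force: [-0.7, -0.4, -2.3]
width: 0.0586
```

Run:
```python
from h import *
for n in("scene","top"): cv2.imwrite(f"pics/{n}4.png",grab_frame(n))
go([.4807,.0755,.2],np.radians(7.3))
s=cv2.imread("pics/scene4.png")[120:240,310:450]
cv2.imwrite("pics/v4.png",cv2.resize(s,None,fx=5,fy=5,interpolation=cv2.INTER_CUBIC))
```

```text
t 6.4833 pos [0.4788 0.0761 0.1029] yaw 7.25 tilt -1.0 w 0.05846253605824556 F [-1.1  -0.61 -0.59] j [ 0.01  0.08  2.04 -0.    1.03  1.46]
units now-frame [ 0.06  0.03 -3.88] turn -0.01 new-frame [ 0.07  0.03 -3.88]
```

View pics/v4.png

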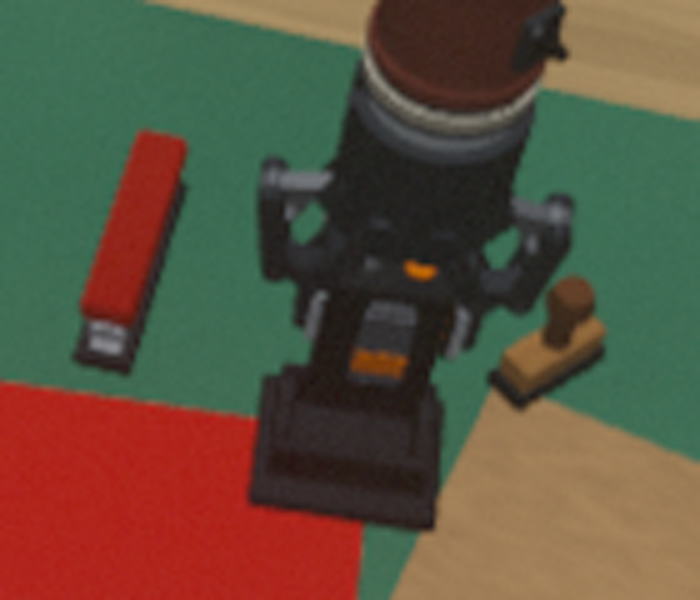

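The mic came out with the gripper, opening 58.5 mm, so the key is essentially in. Next I'll lift it further while turning it toward the speaker.

Call:
carry_out --pt "0 0 -0.3 0" --pt "0 0 -0.5 0" --pt "0 0 -0.5 -0.25" --pt "0 0 -0.5 -0.5" --pt "0 0 -0.5 -0.8" --pt "0 0 -0.5 -1" --pt "0 0 -0.5 -1" --pt "0 0 -0.3 -1" --pt "0 0 -0.2 -1" --pt "0 0 0 -1" --pt "0 0 0 -1" --pt "0 0 0 -1" --pt "0 0 0 -1" --pt "0 0 0 -1" --pt "0 0 0 -1" --pt "0 0 0 -1" --pt "0 0 0 -0.6" --pt "0 0 0 -0.4" --pt "0 0 0 0" --pt "0 0 0 0"

```text
clock: 8.15
ee_pos: [0.4795, 0.0761, 0.1987]
orientation: [0.794, 0.608, -0.0, -0.0]
ft_force: [0.4, -0.6, -1.4]
width: 0.0586
```

Run:
```python
from h import *
cv2.imwrite("pics/s5.png",grab_frame("scene"))
go([.5638,-.224,.2],np.radians(75))
s=cv2.imread("pics/s5.png")[60:240,180:450]
cv2.imwrite("pics/v5.png",cv2.resize(s,None,fx=2.9,fy=2.9,interpolation=cv2.INTER_CUBIC))
```

```text
t 8.2 pos [0.4796 0.0761 0.1987] yaw 74.95 tilt -1.0 w 0.058866566716727575 F [ 0.32 -0.01 -1.68] j [ 0.01 -0.05  1.97  0.    1.23  0.28]
units now-frame [-10.72   6.37  -0.05] turn -0.01 new-frame [-10.72   6.36  -0.05]
```

View pics/v5.png

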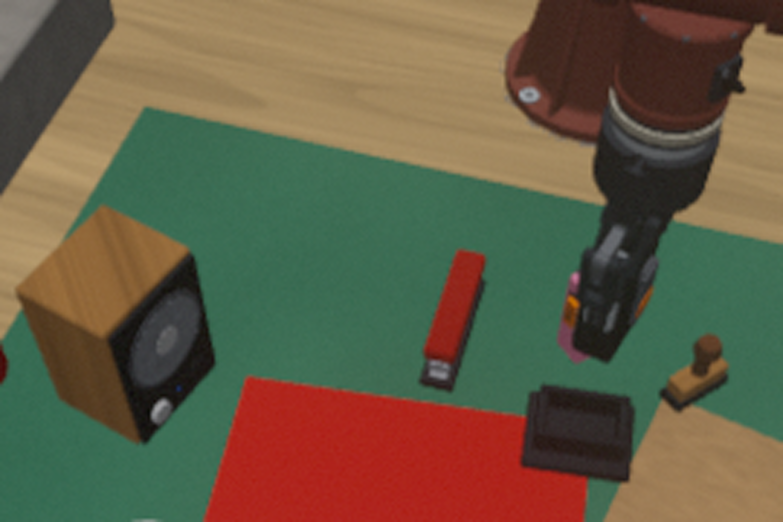

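Call:
carry_out --pt "-0.3 0.22 0 0" --pt "-0.6 0.45 0 0" --pt "-0.6 0.45 0 0" --pt "-0.6 0.45 0 0" --pt "-0.6 0.45 0 0" --pt "-0.6 0.45 0 0" --pt "-0.6 0.45 0 0" --pt "-0.6 0.45 0 0" --pt "-0.6 0.45 0 0" --pt "-0.6 0.45 0 0" --pt "-0.6 0.45 0 0" --pt "-0.6 0.45 0 0" --pt "-0.6 0.45 0 0" --pt "-0.6 0.45 0 0" --pt "-0.3 0.3 0 0" --pt "0 0 0 0" --pt "0 0 0 0" --pt "0 0 0 0"

```text
clock: 9.7
ee_pos: [0.5787, -0.1673, 0.1985]
orientation: [0.793, 0.609, -0.0, -0.001]
ft_force: [-0.2, -0.2, -1.6]
width: 0.059
```

Run:
```python
from h import *
for n in("scene","top"): cv2.imwrite(f"pics/{n}6.png",grab_frame(n))
go([.5638,-.224,.0935],np.radians(75))
s=cv2.imread("pics/scene6.png")[80:230,150:330]
t=cv2.imread("pics/top6.png")[120:270,330:490]
cv2.imwrite("pics/v6.png",cv2.resize(np.hstack([s,t]),None,fx=2.3,fy=2.3,interpolation=cv2.INTER_CUBIC))
```

```text
t 9.8 pos [ 0.5788 -0.167   0.1987] yaw 75.05 tilt -1.0 w 0.05865711797682592 F [ 0.17  0.12 -1.99] j [-0.4   0.2   1.7   0.    1.25 -0.14]
units now-frame [-2.36  0.01  4.21] turn 0.01 new-frame [-2.36  0.01  4.21]
```

View pics/v6.png

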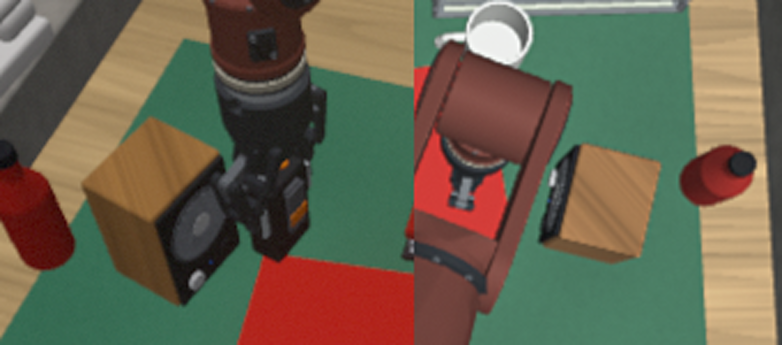

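The mic (scene ~(275,165)) faces the grille. There is clear space and nothing has moved. I'll descend at this stand-off and then approach.

Call:
carry_out --pt "0 0 0.25 0" --pt "0 0 0.5 0" --pt "0 0 0.5 0" --pt "0 0 0.5 0" --pt "0 0 0.5 0" --pt "0 0 0.5 0" --pt "0 0 0.5 0" --pt "0 0 0.5 0" --pt "0 0 0.35 0" --pt "0 0 0.1 0" --pt "-0.15 0 0 0" --pt "-0.25 0 0 0" --pt "-0.3 0 0 0" --pt "-0.3 0 0 0" --pt "-0.3 0 0 0" --pt "-0.2 0 0 0" --pt "0 0 0 0" --pt "0 0 0 0" --pt "0 0 0 0"

```text
clock: 11.38
ee_pos: [0.5695, -0.2042, 0.0938]
orientation: [0.793, 0.609, 0.0, -0.0]
ft_force: [0.2, 0.1, -1.8]
width: 0.0586
```

Run:
```python
from h import *
for n in("scene","top"): cv2.imwrite(f"pics/{n}7.png",grab_frame(n))
go([.5638,-.224,.0935],np.radians(75))
s=cv2.imread("pics/scene7.png")[110:230,170:300]
cv2.imwrite("pics/v7.png",cv2.resize(s,None,fx=5,fy=5,interpolation=cv2.INTER_CUBIC))
```

```text
t 11.4833 pos [ 0.5695 -0.2039  0.0938] yaw 75.01 tilt -1.0 w 0.05854787191504249 F [ 0.05  0.09 -0.36] j [-0.46  0.32  1.76  0.    1.06 -0.2 ]
units now-frame [-0.84 -0.01  0.01] turn 0.0 new-frame [-0.84 -0.01  0.01]
```

View pics/v7.png

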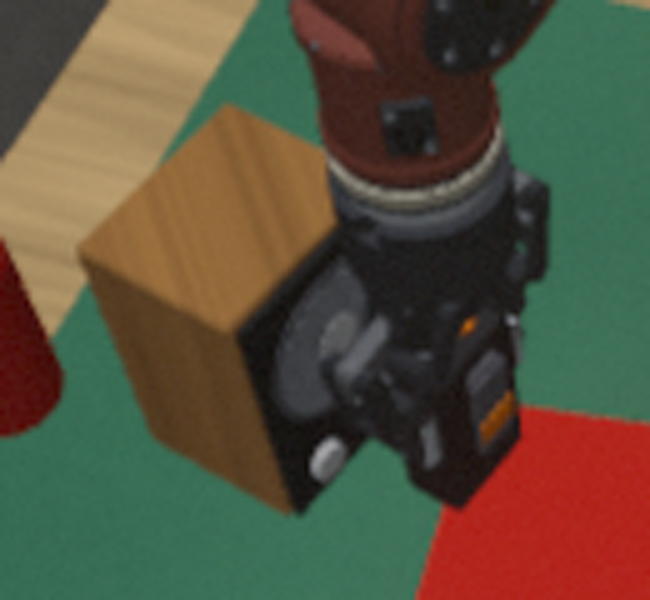

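The mic's front faces the grille with a clear gap; its back label is at about (497,418) in the crop. I'll check its pose from the label and the bottom corners, then come in the last ~2 cm.

Run:
```python
from h import *
def W(p,yaw,l): c,s=np.cos(yaw),np.sin(yaw); return np.array([p[0]+c*l[0]-s*l[1],p[1]+s*l[0]+c*l[1],p[2]+l[2]])
m0=np.array([.481,.0738,.062]);y0=np.radians(7.25)
uv0=np.array([381.79,203.88])
from scipy.optimize import least_squares
for lx in(.017,.026):
    r=least_squares(lambda q:proj("scene",W(m0,y0,(lx,q[0],q[1])))[0]-uv0,[0,0]);print(lx,r.x)
    im=cv2.imread("pics/scene7.png")[185:205,255:285];h=cv2.cvtColor(im,cv2.COLOR_BGR2HSV);m=cv2.inRange(h,(8,150,70),(25,255,255))
    v,u=np.nonzero(m);uv=np.array([u.mean()+255,v.mean()+185])
    tcp=get_state()["ee_pos"];y=np.radians(75)
    c=W([tcp[0],tcp[1],tcp[2]+.0065],y,(0,-.001,0))
    print(len(u),uv,proj("scene",W(c,y,(lx,r.x[0],r.x[1])))[0], "centre",c)
for l in((.017,.028,-.05),(.017,-.028,-.05)): print(((proj("scene",W(c,y,l))[0]-[170,110]+.5)*5-.5))
```

```text
0.017 [ 0.00211144 -0.00052161]
33 [269.15151515 192.81818182] [267.99370671 193.47403518] centre [ 0.57048665 -0.20415161  0.10026775]
0.026 [0.00082344 0.01265507]
33 [269.15151515 192.81818182] [270.31073664 192.3047042 ] centre [ 0.57048665 -0.20415161  0.10026775]
[530.89161925 439.67354661]
[465.45535776 520.33861475]
```

The predicted label position agrees with the picture to about 1 px, so there is no slip. Final approach and hold:

Call:
carry_out --pt "-0.15 0 0 0" --pt "-0.2 0 0 0" --pt "-0.2 0 0 0" --pt "-0.15 0 0 0" --pt "-0.1 0 0 0" --pt "0 0 0 0" --pt "0 0 0 0" --pt "0 0 0 0"

```text
clock: 12.15
ee_pos: [0.5643, -0.2235, 0.0938]
orientation: [0.793, 0.609, 0.0, -0.0]
ft_force: [0.2, 0.4, -1.6]
width: 0.0587
```

Run:
```python
from h import *
for n in("scene","top"): cv2.imwrite(f"pics/{n}8.png",grab_frame(n))
go([.5638,-.224,.0935],np.radians(75))
s=cv2.imread("pics/scene8.png")[110:230,170:300];t=cv2.imread("pics/top8.png")[150:270,360:490]
cv2.imwrite("pics/v8.png",cv2.resize(np.hstack([s,t]),None,fx=3,fy=3,interpolation=cv2.INTER_CUBIC))
# image change of speaker corner regions vs frame 0
a=cv2.imread("pics/top0.png");b=cv2.imread("pics/top8.png")
d=cv2.absdiff(a,b)[180:235,410:445];print(d.mean(),d.max())
a=cv2.imread("pics/scene0.png");b=cv2.imread("pics/scene8.png")
d=cv2.absdiff(a,b)[130:215,180:230];print(d.mean(),d.max())
```

```text
t 12.25 pos [ 0.5644 -0.2234  0.0938] yaw 75.0 tilt -1.0 w 0.058806690372303384 F [-0.32 -0.03 -1.74] j [-0.49  0.33  1.75  0.    1.06 -0.23]
units now-frame [-0.03 -0.01  0.01] turn 0.0 new-frame [-0.03 -0.01  0.01]
6.597402597402597 67
4.452156862745098 91
```

View pics/v8.png

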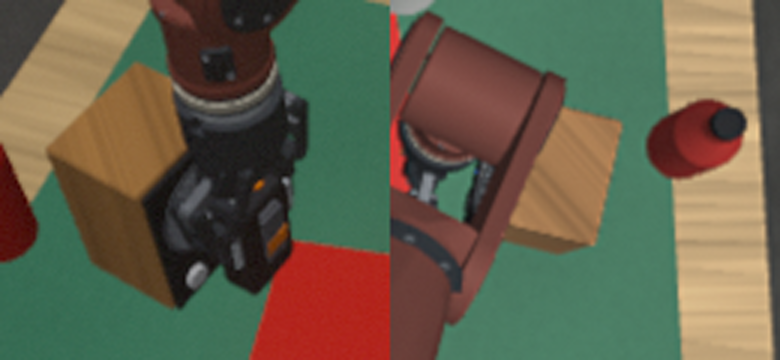

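Everything looks right: gap to the speaker is clear and the speaker hasn't moved. Now I'll hold on air.

Call:
carry_out --pt "0 0 0 0" --pt "0 0 0 0" --pt "0 0 0 0" --pt "0 0 0 0" --pt "0 0 0 0" --pt "0 0 0 0" --pt "0 0 0 0" --pt "0 0 0 0" --pt "0 0 0 0" --pt "0 0 0 0" --pt "0 0 0 0" --pt "0 0 0 0" --pt "0 0 0 0" --pt "0 0 0 0" --pt "0 0 0 0" --pt "0 0 0 0" --pt "0 0 0 0" --pt "0 0 0 0" --pt "0 0 0 0" --pt "0 0 0 0"

```text
clock: 13.92
ee_pos: [0.5643, -0.2235, 0.0938]
orientation: [0.793, 0.609, 0.0, -0.0]
ft_force: [-0.7, 0.4, -1.5]
width: 0.0586
```

Call:
carry_out --pt "0 0 0 0" --pt "0 0 0 0" --pt "0 0 0 0" --pt "0 0 0 0" --pt "0 0 0 0" --pt "0 0 0 0" --pt "0 0 0 0" --pt "0 0 0 0" --pt "0 0 0 0" --pt "0 0 0 0" --pt "0 0 0 0" --pt "0 0 0 0" --pt "0 0 0 0" --pt "0 0 0 0" --pt "0 0 0 0" --pt "0 0 0 0" --pt "0 0 0 0" --pt "0 0 0 0" --pt "0 0 0 0" --pt "0 0 0 0"

```text
clock: 15.58
ee_pos: [0.5643, -0.2235, 0.0938]
orientation: [0.793, 0.609, 0.0, -0.0]
ft_force: [-0.6, -1.0, -0.7]
width: 0.0588
```

Call:
carry_out --pt "0 0 0 0" --pt "0 0 0 0" --pt "0 0 0 0" --pt "0 0 0 0" --force 23

```text
clock: 15.92
ee_pos: [0.5643, -0.2235, 0.0938]
orientation: [0.793, 0.609, 0.0, -0.0]
ft_force: [-0.7, -0.9, -0.9]
width: 0.0588
```

Call:
carry_out --pt "0 0 0 0" --pt "0 0 0 0" --pt "0 0 0 0" --pt "0 0 0 0"

```text
clock: 16.25
ee_pos: [0.5643, -0.2235, 0.0938]
orientation: [0.793, 0.609, -0.0, -0.0]
ft_force: [-0.1, 0.9, -1.9]
width: 0.0585
```

Call:
carry_out --pt "0 0 0 0" --pt "0 0 0 0" --pt "0 0 0 0" --pt "0 0 0 0"

```text
clock: 16.58
ee_pos: [0.5643, -0.2235, 0.0938]
orientation: [0.793, 0.609, -0.0, -0.0]
ft_force: [0.6, -0.0, -1.6]
width: 0.0587
```

The width did not change when the grip rose from 20 to 23 N, so the key is at its stop. One last check, then I'll hand in.

Run:
```python
from h import *
im=grab_frame("scene");cv2.imwrite("pics/s9.png",im)
o=cv2.imread("pics/scene8.png");d=cv2.absdiff(im,o)[110:230,170:300];print("change since hold began",d.mean(),d.max())
m=cv2.inRange(cv2.cvtColor(im[180:205,245:285],cv2.COLOR_BGR2HSV),(8,150,70),(25,255,255));v,u=np.nonzero(m);print(u.mean()+245,v.mean()+180)
go([.5638,-.224,.0935],np.radians(75)); close_job()
```

```text
change since hold began 1.499957264957265 29
262.5151515151515 189.4848484848485
t 16.6333 pos [ 0.5643 -0.2235  0.0938] yaw 75.0 tilt -1.0 w 0.058331172729559115 F [-0.05 -0.69 -0.72] j [-0.49  0.33  1.75  0.    1.06 -0.23]
units now-frame [-0.02 -0.02  0.01] turn 0.0 new-frame [-0.02 -0.02  0.01]
the job is handed in; nothing more can be done
```

I took the orange-keyed microphone out of its charger, gripped across its sides with the key squeezed. I turned it to face the loudspeaker and held it about 4 cm from the grille. I kept it there for over 4 s and handed in at 16.6 s, still holding it.

- **Key:** the opening stayed at about 58.6 mm when I raised the grip from 20 to 23 N, so I take the key to be fully in. That reading sits above the 58 mm given for key-in, but the gripper also reads about 0.5 mm too wide when fully open.
- **Position:** the tool was upright and within 1 mm of its target. My estimate of the microphone's centre, about 57 mm from the grille face, rests on a speaker position fitted from the pictures. That fit is good to a few mm and about 2°.
- **Slip:** at the stand-off just before the last 2 cm, the back label was within about 1.5 px of where it should be. During the hold the picture hardly changed (mean 1.5 grey levels).
- **Speaker and other things:** I saw no contact with the loudspeaker; the side forces at the wrist stayed within about 1 N. It and the nearby desk things looked unmoved in the last pictures I viewed. My simple before/after picture difference for the loudspeaker was inconclusive because the arm covered part of it.

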